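# Show the notched sample plate, label up, over the photo mat

## Robot

A 6-joint arm with a two-finger parallel gripper is mounted at the origin on a cart in front of the work surface, level with it; the furniture and walls round the work are solid. World frame = base frame: x ahead of the robot, y to its left, z up, the work surface at z = 0. Lengths are in m, angles in rad, forces in N, time in s.
With the tool pointing down it reaches from about 0.3 to 0.95 m from the base axis. Payload 3.1 kg.
Tool frame: the origin (TCP) lies at the very end of the fingers, on their centre line; the grasp point (between the pads) lies 19 mm behind it; z points along the fingers, y is the line along which they close (so a half turn about z gives the same grasp; the last joint's range is limited). The gripper opens to 85 mm and grips with 20 to 120 N. Pads are 22 mm wide; open, the fingers measure 114 mm over their backs; the gripper's body (76 mm by 85 mm) begins 54 mm behind the grasp point. The pads swing forward as they close: fully open they stand 13 mm farther back than shut.
Start: joints at [-1.311, 0.308, 1.634, -0, 1.2, -0.07], TCP at [0.202, -0.591, 0.203] pointing down, gripper open.
Joint ranges: [-3.06, 3.06], [-0.79, 1.96], [0.05, 2.63], [-1.19, 4.34], [0.05, 2.64], [-2.94, 2.94]. Speed limits (rad/s): [2.79, 2.79, 3.14, 3.14, 3.14, 3.14].

## Interface

Orientations are given as [roll, pitch, yaw] about the fixed x, y, z axes, in that order (R = Rz(yaw) Ry(pitch) Rx(roll)).
In Python, from workcell import ctrl, get_image, camera_model gives the robot as it stands.
- The arm moves only by the tool play_rows, never from a script. Its argument "increments" is a list of rows, each a list of 5 numbers: the shift along the tool's x, y, z in m, then the turn about the tool's z in rad, then the closure, from 0 (fully open) to 1 (shut). In form: [[dx, dy, dz, roll, claw], ...]. A call has 1 to 8 rows; each row is the pose to reach, as a shift and turn from the pose commanded when the call began, along the tool's axes at that moment; what a row does not reach only later rows make up. A row lasts 1/12 s, in which the tool goes at most 41.7 mm and 7.16 degrees, less where a joint would pass 70% of its speed; a pose out of reach is approached as far as the arm can. A call with a gripper value outside its range is refused whole. The fingers move at their own pace and stop on an object; "force" is the grip in N (left out, the last holds). Time passes only in rows, so rows that repeat a pose let the fingers close. It gives the time, the measured TCP pose, the force, the opening and the grip force at its end, in the units of the state.
- ctrl.observe(): the state, without advancing time (a new reading comes with each control period).
- get_image(name): name is "side" or "top"; returns the picture (400x640x3 uint8, blue, green, red); there is no depth.
- camera_model(name): a dict with "fx", "fy", "cx", "cy" (pixels), "D" ([k1, k2, p1, p2, k3] as OpenCV has them; the pictures are not rectified), "rvec" (rotation vector, rad) and "tvec" (3), from world to camera coordinates, as OpenCV has them. Camera axes: x right, y down, z forward; pixel columns grow to the right and rows downward; lengths in m; the calibration is good to about 2 mm. A picture is of the moment at which its call begins. camera_model takes no time and is no camera call.
- ctrl.close_job(): hands the job in; it is judged then, once.
The state is a dict: "time_s": time; "joint_pos": joint angles; "qd": joint speeds; "joint_efforts": joint torques, N m; "ee_pos": TCP position; "eef_rot": TCP orientation; "force": force on the tool from outside, world axes, zero at the start; "ft_torque": the same for the moment, N m; "width": opening from 0.0 (shut) to 1.0 (fully open); "grasp_force": force on a finger pad.
Only numpy, scipy, OpenCV 4.12 (cv2) and the standard library are available. Lean on these libraries where they do the work, as an engineer would, in place of code of your own. Each camera call takes 0.05 s, during which the arm holds its last target. There are 200 camera calls.

## Task

Three wooden sample plates stand on edge in the rack: take out the one with a notch cut in a corner, which carries a paper label on one face at the notched end. Turn that face upward and hold it there, roughly level (within about 30 degrees), with the label centred over the dark square mat and 10 to 30 cm above it, so that a camera overhead could photograph it. Finish while still holding the plate steady in the gripper; leave the two plain plates in the rack and do not disturb the dabber, the cup or the round block.

Things in the scene. Friction and masses are not known exactly. Their poses are not given: they have to be found in the camera images.
- notched_plate_center (a point): Centre of the notched light wood plate, 120 mm long (x), 8 thick (y), 50 wide (z, up as it stands on its long edge), 50 g; it may lean a little. x points to the notched end, where the upper corner is missing, 14 x 14 mm. The label is on the +y face at that end: looking at the label of the standing plate, the notch is at upper left. Pinch it from above across the 8 mm.
- label (a point): Centre of the paper label (30 mm along the plate, 36 mm wide) on the notched plate's +y face: 30 mm along x and 4 mm along y from the plate's centre, 2 mm below it in z. Same axes as the plate: y points straight out of the label.
- blank_a_center (a point): Centre of a plain light wood plate of the same size, without notch or label, standing in another slot of the rack; same axes.
- blank_b_center (a point): Centre of the second plain plate, like the first.
- rack_floor (a point): Centre of the slot floor of the fixed dark wood rack (136 x 146 mm), 8 mm above the table; turned any way round. Three slots run along its x axis, at y = -50, 0 and +50 mm, each 10 mm wide, 124 mm long, closed at the ends; their rails rise 16 mm above the slot floor, the plates 50 mm, so the upper 34 mm are free. Any plate may be in any slot.
- mat_center (a point): Centre of the top of the fixed dark rubber photo mat with a thin bright border line, 120 x 120 x 4 mm, flat on the table.
- dabber: Black leather ink dabber, 52 mm across, 71 mm tall, a bystander; origin at the centre of its underside.
- cup: Small brass cup, 65 mm across, 48 mm tall, a bystander; origin at the centre of its underside.
- round_block: Low round dark printing block, 70 mm across, 28 mm tall, a bystander; origin at the centre of its underside.
Mind the look-alikes: they are no part of the job. Leave any yellow look-alike of the part that bears notched_plate_center alone.

How it is judged:
On the way:
1. the notched plate is gripped and lifted clear of the rack (height (world z) of notched_plate_center above 0.08 m and contact force between the fingers and notched_plate above 1 N), for 0.2 s.
At the end, for the whole second after the job is handed in: Fingers hold the resting notched plate, touching nothing else; label face up within 0.6 rad (34 deg); label centre within 50 mm of the mat centre seen from above and 90-320 mm above it; plain plates still in their slots (12 mm), dabber, cup and round block not moved over 20 mm (contact force between the fingers and notched_plate above 1 N and angle between label's own y axis and vertical below 0.6 rad and horizontal distance between label and mat_center below 0.05 m and z of label in the frame of mat_center between 0.09 and 0.32 m and linear speed of notched_plate below 0.03 m/s and angular speed of notched_plate below 0.2 rad/s and contact force between notched_plate and rack below 0.05 N and contact force between notched_plate and mat below 0.05 N and contact force between notched_plate and blank_a below 0.05 N and contact force between notched_plate and blank_b below 0.05 N and contact force between notched_plate and dabber below 0.05 N and contact force between notched_plate and cup below 0.05 N and contact force between notched_plate and round_block below 0.05 N and distance of each of blank_a_center, blank_b_center from where it was at the start of the episode below 0.012 m and distance of each of dabber, cup, round_block from where it was at the start of the episode below 0.02 m); the arm keeps its last pose, push and grip.
It fails at once if a plain plate is pulled out of its slot (distance of any of blank_a_center, blank_b_center from where it was at the start of the episode above 0.015 m).
It fails at once if the dabber, the cup or the round block is pushed by more than 20 mm (distance of any of dabber, cup, round_block from where it was at the start of the episode above 0.02 m).
It also fails if it takes over 45 s, if anything falls off the work surface, if the arm or the gripper's body presses on something with over 40 N, if the wrist force passes 120 N, or if a joint passes its speed limit or range.

## Working session

There is one attempt and no reset: what is moved stays moved. The work goes in short steps, Python scripts to look and compute and a tool call to move; the robot and the scene stay as the last step left them, time stands still between calls to the robot, and variables do not carry over. Pictures are saved under pics/ and viewed, at most 10 in all, crops included, and the job is handed in when it is done.

Besides the shell and the picture viewer there is one more tool, called in YAML: its name, and indented under it one key for each argument. play_rows: Moves the arm, as the interface text tells. Its arguments: {"type":"object","properties":{"increments":{"type":"array"},"force":{"type":"number"}},"required":["increments"]}

```bash
mkdir -p pics; ls; python3 - <<'E'
from workcell import ctrl,get_image,camera_model
import cv2,numpy as np
for n in("top","side"):
    cv2.imwrite(f"pics/{n}0.png",get_image(n))
    m=camera_model(n);R=cv2.Rodrigues(np.array(m["rvec"],float))[0]
    print(n,m["fx"],m["cx"],m["cy"],m["D"],(-R.T@np.array(m["tvec"]).ravel()).round(3),R.round(2).tolist())
print(ctrl.observe())
E
```

```text
pics
top 465.768684652839 323.2429920096259 200.52575603005587 [-0.10499765  0.          0.          0.          0.        ] [ 0.338 -0.129  1.167] [[-0.02, -1.0, 0.01], [-0.98, 0.01, -0.18], [0.18, -0.02, -0.98]]
side 488.2200696655213 313.1798101988647 203.59810000273367 [0.02980347 0.         0.         0.         0.        ] [ 0.632 -0.668  0.954] [[0.98, 0.18, 0.01], [0.16, -0.85, -0.5], [-0.08, 0.5, -0.86]]
{'time_s': 0.1, 'joint_pos': array([-1.31068007e+00,  3.08937042e-01,  1.63507906e+00,  1.47847366e-05,
        1.19970123e+00, -6.97065681e-02]), 'qd': array([-0.00128167, -0.00226142, -0.00123523,  0.00080252, -0.00061005,
        0.00042001]), 'joint_efforts': array([-1.50977503e-04, -4.16407549e+01, -2.77644897e+01, -6.61799481e-05,
        3.99983153e-03,  6.26891435e-06]), 'ee_pos': array([ 0.20218613, -0.59052889,  0.20154065]), 'eef_rot': array([-3.13947410e+00, -1.61717322e-04,  3.29817275e-01]), 'force': array([-0.07435615,  0.62205808,  0.8911757 ]), 'ft_torque': array([0.0188835 , 0.07630243, 0.00171864]), 'grasp_force': 0.0, 'width': 0.9987037648393243}
```

View pics/top0.png

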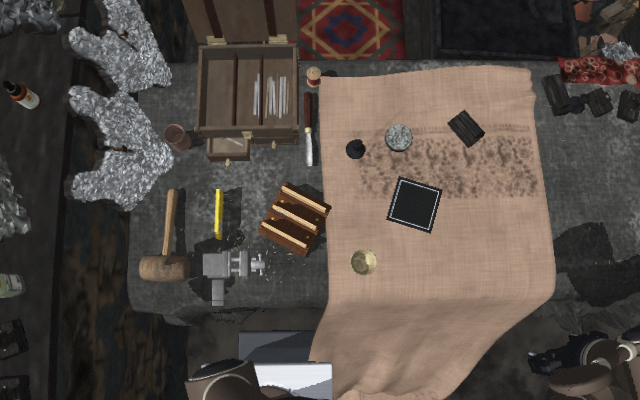

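View pics/side0.png

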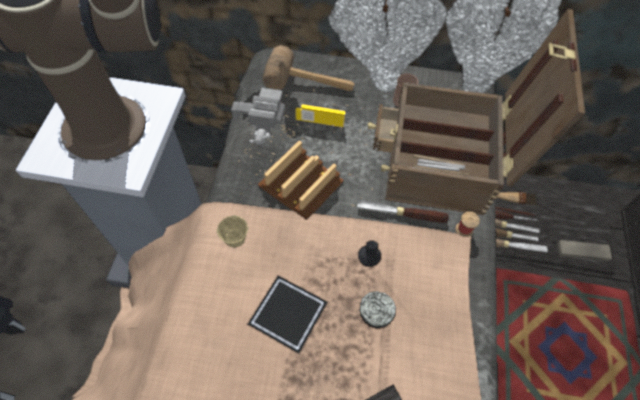

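The top view shows the rack at about (295,218) with three plates, the mat at (414,205), the cup at (363,262), the dabber at (355,149), the round block at (398,137), and a yellow look-alike at (218,213), which I leave alone. In the side view the rack is at (301,180) and the mat at (288,313). Next is an enlarged crop of the rack in both views, plus a mat measurement.

```bash
cat > h.py <<'E'
import cv2,numpy as np
from workcell import camera_model
def ray(n,uv):
    m=camera_model(n);R=cv2.Rodrigues(np.array(m["rvec"],float))[0]
    K=np.array([[m["fx"],0,m["cx"]],[0,m["fy"],m["cy"]],[0,0,1]])
    p=cv2.undistortPoints(np.array(uv,float).reshape(-1,1,2),K,np.array(m["D"])).reshape(-1,2)
    return -R.T@np.array(m["tvec"],float).ravel(),np.c_[p,np.ones(len(p))]@R
def onz(n,uv,z):
    c,d=ray(n,uv);return c+d*((z-c[2])/d[:,2])[:,None]
def proj(n,P):
    m=camera_model(n);K=np.array([[m["fx"],0,m["cx"]],[0,m["fy"],m["cy"]],[0,0,1]])
    return cv2.projectPoints(np.array(P,float).reshape(-1,1,3),np.array(m["rvec"],float),np.array(m["tvec"],float),K,np.array(m["D"]))[0].reshape(-1,2)
E
python3 - <<'E'
from h import *
t=cv2.imread("pics/top0.png");s=cv2.imread("pics/side0.png")
a=cv2.resize(t[178:260,252:336],(400,390),interpolation=cv2.INTER_CUBIC)
b=cv2.resize(s[136:220,256:346],(400,373),interpolation=cv2.INTER_CUBIC)
o=np.zeros((390,800,3),np.uint8);o[:390,:400]=a;o[:373,400:]=b
cv2.imwrite("pics/crop.png",o)
# mat: bright border line; plates: light wood
for n,im,roi in(("top",t,(170,240,380,450)),("side",s,(270,360,240,335))):
    y0,y1,x0,x1=roi;h=cv2.cvtColor(im,cv2.COLOR_BGR2HSV)[y0:y1,x0:x1]
    m=((h[...,2]<70)*255).astype(np.uint8)
    c=max(cv2.findContours(m,cv2.RETR_EXTERNAL,2)[0],key=cv2.contourArea)
    r=cv2.minAreaRect(c);bx=cv2.boxPoints(r)+[x0,y0]
    P=onz(n,bx,.004);print(n,"mat",bx.mean(0),onz(n,[bx.mean(0)],.004).round(4),np.linalg.norm(np.diff(P,axis=0),axis=1))
for n,im,roi in(("top",t,(178,262,252,336)),("side",s,(136,220,256,346))):
    y0,y1,x0,x1=roi;h=cv2.cvtColor(im,cv2.COLOR_BGR2HSV)[y0:y1,x0:x1]
    g=h[...,2]>165;m=((g&(h[...,0]<30)&(h[...,1]>60))*255).astype(np.uint8)
    if n=="side":
        pass
    for c in cv2.findContours(m,cv2.RETR_EXTERNAL,2)[0]:
        if cv2.contourArea(c)<25:continue
        r=cv2.minAreaRect(c);bx=cv2.boxPoints(r)+[x0,y0]
        print(n,cv2.contourArea(c),bx.round(1).tolist(),onz(n,bx,.058)[:,:2].round(4).tolist())
E
```

```text
top mat [414.45523787 204.33859241] [[ 0.5368 -0.3796  0.004 ]] [0.11966401 0.12003937 0.11974156]
side mat [287.31157351 312.61275506] [[ 0.5385 -0.3789  0.004 ]] [0.09464566 0.09660914 0.09231792]
top 130.5 [[260.6, 224.6], [262.4, 221.3], [305.9, 244.4], [304.1, 247.7]] [[0.4838, 0.0052], [0.4916, 0.001], [0.4346, -0.1029], [0.4269, -0.0986]]
top 155.0 [[329.0, 221.0], [335.0, 221.0], [335.0, 261.0], [329.0, 261.0]] [[0.49, -0.1591], [0.4898, -0.1735], [0.3941, -0.1715], [0.3943, -0.1573]]
top 145.5 [[271.0, 208.0], [273.0, 204.0], [316.2, 225.6], [314.2, 229.6]] [[0.5237, -0.0196], [0.5335, -0.0245], [0.4793, -0.1282], [0.4698, -0.1232]]
top 190.0 [[280.1, 189.7], [282.4, 185.3], [325.6, 208.0], [323.3, 212.3]] [[0.5686, -0.0416], [0.5793, -0.0471], [0.5219, -0.1514], [0.5113, -0.1458]]
top 254.0 [[325.0, 178.0], [335.0, 178.0], [335.0, 217.0], [325.0, 217.0]] [[0.5961, -0.1513], [0.5958, -0.1758], [0.4995, -0.1737], [0.4999, -0.1496]]
side 95.5 [[308.0, 215.0], [345.0, 215.0], [345.0, 219.0], [308.0, 219.0]] [[0.5438, -0.183], [0.62, -0.1688], [0.6214, -0.1782], [0.5455, -0.1924]]
side 370.0 [[256.0, 219.0], [256.0, 207.0], [303.0, 207.0], [303.0, 219.0]] [[0.4392, -0.2121], [0.4325, -0.1842], [0.5299, -0.166], [0.5353, -0.1943]]
side 181.0 [[297.4, 197.5], [332.2, 161.3], [336.4, 165.3], [301.6, 201.5]] [[0.5138, -0.1452], [0.5721, -0.0385], [0.5828, -0.0474], [0.5244, -0.1533]]
side 172.5 [[279.2, 183.9], [314.5, 152.1], [319.1, 157.2], [283.8, 189.0]] [[0.4683, -0.1187], [0.5285, -0.0208], [0.5413, -0.0328], [0.4809, -0.1297]]
side 167.0 [[263.5, 173.4], [298.6, 139.5], [301.6, 142.6], [266.5, 176.5]] [[0.4286, -0.0984], [0.4866, 0.0074], [0.495, -0.0001], [0.4369, -0.1052]]
```

View pics/crop.png

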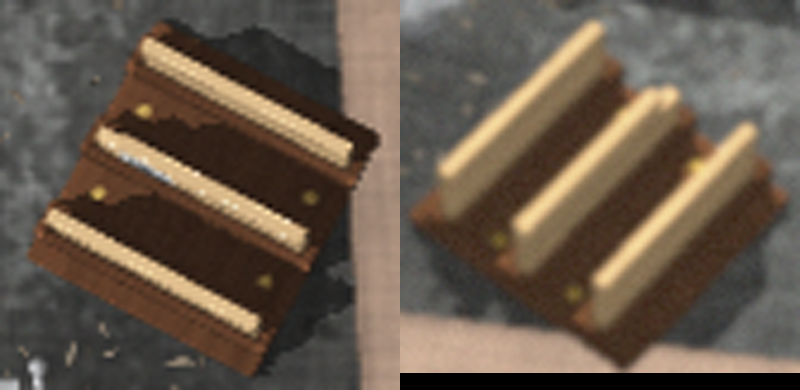

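The candidates in the top view are the plates at about (282,234), (293,217) and (303,199). The middle one fits: white label paper shows on its lower-left face at the left end (top crop (145,165)), and in the side crop its far end has the corner step at (665,95). The notch sits upper left when you face the label, as described. The other two are plain, and the object at (218,213) is yellow.

The plate's top centre is about (0.503, -0.0745), with x axis yaw about 61.5° and the label facing (-0.88, 0.48). The three plate rows come out 50 mm apart and about 118 mm long, which agrees with the given sizes.

The tool only ever points down, so I will:
1. Stand the plate on the mat.
2. Tip it over, label up.
3. Regrip it flat across its 50 mm width.

The fingers must enter the rack only part open, to clear the neighbouring plates.

play_rows:
  increments:
    - [0.452,-0.391,0,-0.743,0.65]
    - [0.452,-0.391,0,-0.743,0.65]
    - [0.452,-0.391,0,-0.743,0.65]
    - [0.452,-0.391,0,-0.743,0.65]
    - [0.452,-0.391,0,-0.743,0.65]
    - [0.452,-0.391,0,-0.743,0.65]
    - [0.452,-0.391,0,-0.743,0.65]
    - [0.452,-0.391,0,-0.743,0.65]
  force: 40

```text
time_s: 0.77
ee_pos: [0.3706, -0.3013, 0.2023]
eef_rot: [-3.141, -0.0, 1.073]
force: [1.2, -0.2, -0.2]
width: 0.352
grasp_force: 0.0
```

play_rows:
  increments:
    - [0.2625,0.008,0.0,0,0.65]
    - [0.2625,0.008,0.0,0,0.65]
    - [0.2625,0.008,0.0,0,0.65]
    - [0.2625,0.008,0.0,0,0.65]
    - [0.2625,0.008,0.06,0,0.65]
    - [0.2625,0.008,0.1,0,0.65]
    - [0.2625,0.008,0.1,0,0.65]
    - [0.2625,0.008,0.1,0,0.65]

```text
time_s: 1.43
ee_pos: [0.5001, -0.0729, 0.0982]
eef_rot: [-3.134, 0.001, 1.076]
force: [-1.3, 0.8, -1.6]
width: 0.352
grasp_force: 0.0
```

```bash
python3 - <<'E'
from h import *
from workcell import ctrl,get_image
o=ctrl.observe();p=o["ee_pos"];print(p,o["eef_rot"])
t=get_image("top");s=get_image("side")
a=cv2.resize(t[168:260,242:346],(400,354),interpolation=cv2.INTER_CUBIC)
b=cv2.resize(s[116:220,246:356],(400,378),interpolation=cv2.INTER_CUBIC)
v=np.zeros((378,800,3),np.uint8);v[:354,:400]=a;v[:378,400:]=b
cv2.imwrite("pics/over.png",v)
E
```

```text
[ 0.50011997 -0.07289983  0.09821923] [-3.13426333e+00  9.19327174e-04  1.07553076e+00]
```

View pics/over.png

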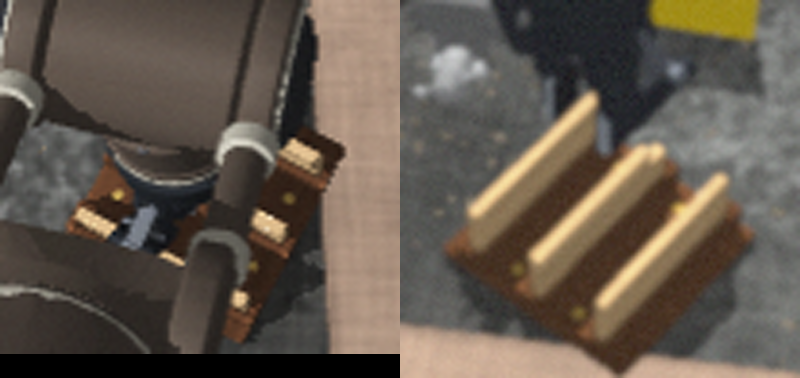

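```bash
python3 - <<'E'
from h import *
p=np.array([.5001,-.0729,.0982]);x=np.array([.4775,.8786,0]);y=np.array([.8786,-.4775,0])
Q=[p,p+[0,0,.07],p+y*.015,p-y*.015,p+y*.03,p-y*.03]
for n,(x0,y0,k,ox) in dict(top=(242,168,400/104,0),side=(246,116,400/110,400)).items():
    u=proj(n,Q);print(n,u.round(0).tolist(),((u-[x0,y0])*k+[ox,0]).round(0).tolist())
E
```

```text
top [[292.0, 215.0], [291.0, 210.0], [295.0, 209.0], [289.0, 221.0], [298.0, 204.0], [286.0, 226.0]] [[193.0, 180.0], [187.0, 162.0], [205.0, 159.0], [181.0, 202.0], [217.0, 137.0], [170.0, 224.0]]
side [[297.0, 158.0], [297.0, 138.0], [303.0, 162.0], [292.0, 155.0], [308.0, 166.0], [287.0, 151.0]] [[587.0, 154.0], [585.0, 80.0], [606.0, 167.0], [567.0, 141.0], [626.0, 181.0], [548.0, 128.0]]
```

The overlay doesn't settle where the fingers are. The fingers appear at side crop (570,100) and (605,150), against an expected (567,141) and (606,167). I'll take one larger look with markers before going down.

```bash
python3 - <<'E'
from h import *
from workcell import ctrl,get_image
s=get_image("side");t=get_image("top")
p=np.array([.5001,-.0729,.0982]);y=np.array([.8786,-.4775,0])
v=np.zeros((560,800,3),np.uint8)
a=cv2.resize(s[100:200,240:340],(560,560),interpolation=cv2.INTER_LANCZOS4)
for P,c in((p,(0,0,255)),(p+y*.015,(0,255,0)),(p-y*.015,(255,0,0)),):
    u=(proj("side",[P])[0]+.5-[240,100])*5.6;cv2.circle(a,tuple(int(i) for i in u),4,c,-1)
v[:,:560]=a
b=cv2.resize(t[190:250,260:300],(240,360),interpolation=cv2.INTER_LANCZOS4);v[:360,560:]=b
cv2.imwrite("pics/over2.png",cv2.convertScaleAbs(v,alpha=1.5))
E
```

```text
(no output)
```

View pics/over2.png

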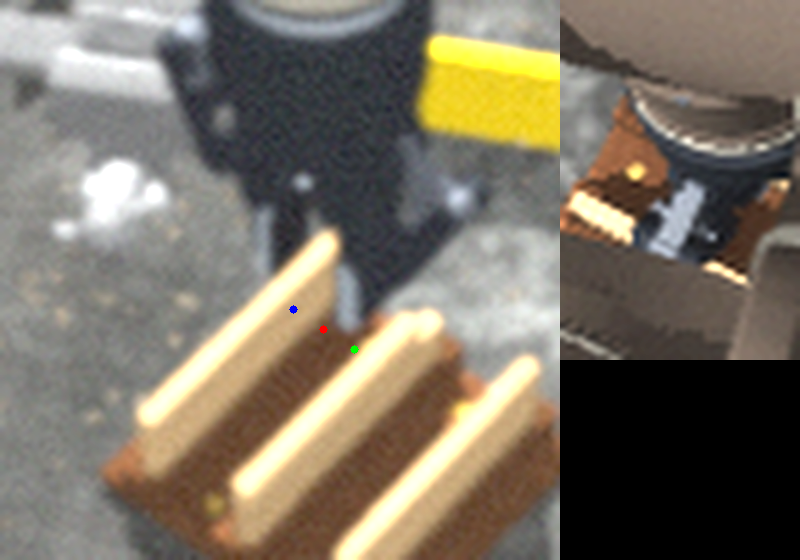

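The right fingertip shows at (348,325), just above the green mark, because the half-open tips sit a few mm back. The left tip is at (268,275). They straddle the middle plate and clear its neighbours, so I go down.

play_rows:
  increments:
    - [0,0.003,0.02,0,0.65]
    - [0,0.003,0.04,0,0.65]
    - [0,0.003,0.055,0,0.65]
    - [0,0.003,0.066,0,0.65]
    - [0,0.003,0.066,0,0.65]
    - [0,0.003,0.066,0,0.65]

```text
time_s: 2.13
ee_pos: [0.5058, -0.0792, 0.0376]
eef_rot: [3.14, -0.0, 1.071]
force: [0.1, -1.3, 0.4]
width: 0.348
grasp_force: 0.0
```

play_rows:
  increments:
    - [0.002,-0.004,0.003,0,0.65]
    - [0.002,-0.004,0.006,0,0.65]
    - [0.002,-0.004,0.006,0,0.8]
    - [0.002,-0.004,0.006,0,1.0]
    - [0.002,-0.004,0.006,0,1.0]
    - [0.002,-0.004,0.006,0,1.0]
    - [0.002,-0.004,0.006,0,1.0]
    - [0.002,-0.004,0.006,0,1.0]

```text
time_s: 2.8
ee_pos: [0.5029, -0.0743, 0.0308]
eef_rot: [3.141, -0.0, 1.073]
force: [-0.4, 0.5, 0.2]
width: 0.001
grasp_force: 0.0
```

The fingers shut with nothing between them, so I look before moving.

```bash
python3 - <<'E'
from h import *
from workcell import ctrl,get_image
o=ctrl.observe();print(o["ee_pos"],o["width"],o["grasp_force"],o["force"])
s=get_image("side");t=get_image("top")
p=o["ee_pos"]
v=np.zeros((560,800,3),np.uint8)
a=cv2.resize(s[110:210,250:350],(560,560),interpolation=cv2.INTER_LANCZOS4)
u=(proj("side",[p])[0]+.5-[250,110])*5.6;cv2.circle(a,tuple(int(i) for i in u),4,(0,0,255),-1)
v[:,:560]=a
b=cv2.resize(t[180:260,260:340],(240,240),interpolation=cv2.INTER_LANCZOS4);v[:240,560:]=b
cv2.imwrite("pics/miss.png",cv2.convertScaleAbs(v,alpha=1.5))
E
```

```text
[ 0.50286937 -0.07431414  0.03076328] 0.0007789414847413572 0.0 [-0.3937153   0.49995228  0.15687086]
```

View pics/miss.png

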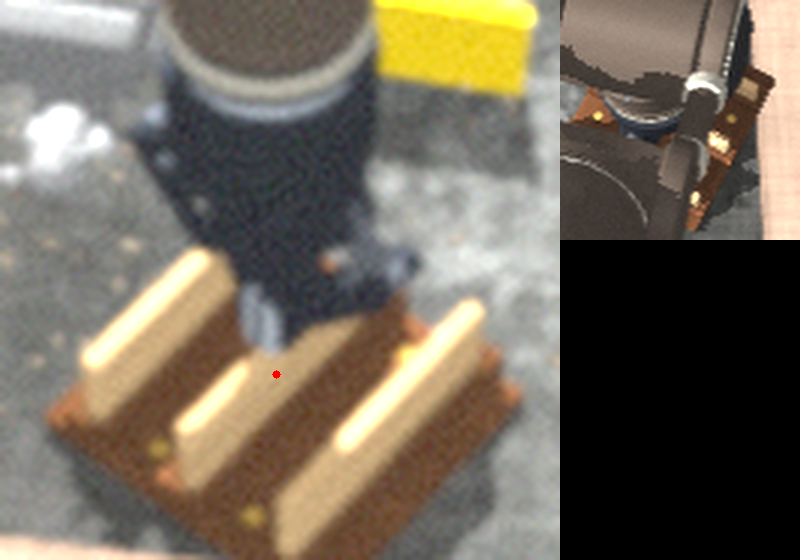

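The shut tips at crop (265,347) sit on the line of the middle plate's top edge. They are either above it or behind it. I raise the arm and check the fingertip against the reported TCP.

play_rows:
  increments:
    - [0,0,-0.04,0,1.0]
    - [0,0,-0.08,0,1.0]
    - [0,0,-0.08,0,1.0]
    - [0,0,-0.08,0,1.0]
    - [0,0,-0.08,0,1.0]

```text
time_s: 3.32
ee_pos: [0.5026, -0.0743, 0.1107]
eef_rot: [3.141, -0.0, 1.073]
force: [0.1, 1.2, -0.4]
width: 0.003
grasp_force: 0.0
```

```bash
python3 - <<'E'
from h import *
from workcell import ctrl,get_image
o=ctrl.observe();p=o["ee_pos"];print(p,o["width"],o["force"])
s=get_image("side")
a=cv2.resize(s[110:210,240:360],(800,666),interpolation=cv2.INTER_LANCZOS4)[:600]
x=np.array([.4775,.8786,0])
for P,c in((p,(0,0,255)),(p+[0,0,.02],(0,255,255)),(p-x*.011,(0,255,0)),(p-x*.011+[0,0,.02],(255,0,255))):
    u=(proj("side",[P])[0]+.5-[240,110])*6.667;cv2.circle(a,tuple(int(i) for i in u),3,c,-1)
cv2.imwrite("pics/tip.png",cv2.convertScaleAbs(a,alpha=1.5))
E
```

```text
[ 0.50260431 -0.07430456  0.11069582] 0.0030678394708088556 [ 0.05267576  1.20066522 -0.42267156]
```

View pics/tip.png

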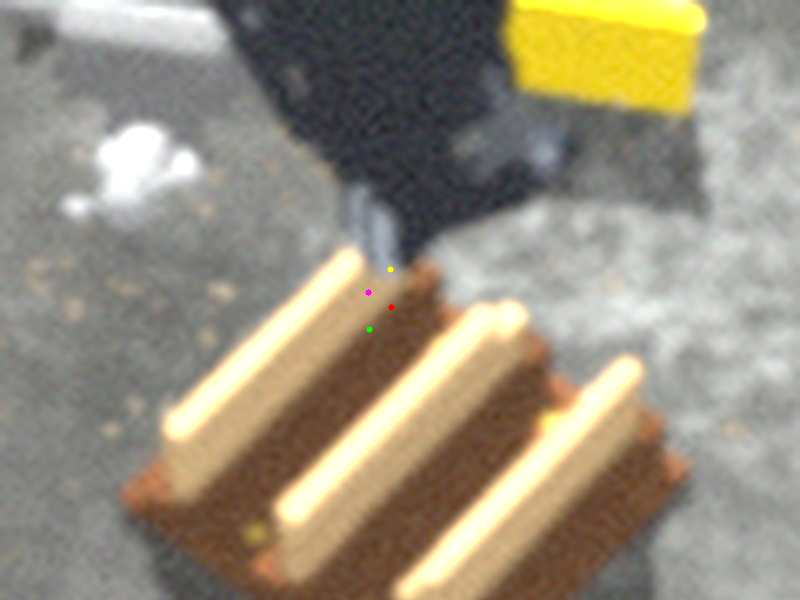

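The shut tips appear at (385,265), about 40 px above the projected TCP at (391,307), which is roughly 20–25 mm in height. So the fingers really were just above the plate's top edge, which also fits the zero contact force. I go down again part open, about 15 mm lower, and close.

play_rows:
  increments:
    - [0,0,0.01,0,0.65]
    - [0,0,0.03,0,0.65]
    - [0,0,0.06,0,0.65]
    - [0,0,0.085,0,0.65]
    - [0,0,0.092,0,0.65]
    - [0,0,0.092,0,0.65]
    - [0,0,0.092,0,0.65]

```text
time_s: 3.95
ee_pos: [0.5019, -0.0741, 0.0177]
eef_rot: [-3.139, 0.001, 1.073]
force: [-0.0, 0.1, -0.5]
width: 0.346
grasp_force: 0.0
```

play_rows:
  increments:
    - [0,0,0,0,0.8]
    - [0,0,0,0,1]
    - [0,0,0,0,1]
    - [0,0,0,0,1]
    - [0,0,0,0,1]

```text
time_s: 4.37
ee_pos: [0.5043, -0.0747, 0.0202]
eef_rot: [3.139, -0.001, 1.073]
force: [-0.5, 0.3, 5.7]
width: 0.079
grasp_force: 42.3
```

Gripped: 6.7 mm opening, 42 N. I lift slowly.

play_rows:
  increments:
    - [0,0,-0.005,0,1]
    - [0,0,-0.015,0,1]
    - [0,0,-0.03,0,1]
    - [0,0,-0.05,0,1]
    - [0,0,-0.07,0,1]
    - [0,0,-0.09,0,1]
    - [0,0,-0.09,0,1]
    - [0,0,-0.09,0,1]

```text
time_s: 5.03
ee_pos: [0.5037, -0.0745, 0.1102]
eef_rot: [3.139, -0.001, 1.073]
force: [-0.8, 0.3, -1.2]
width: 0.071
grasp_force: 41.6
```

```bash
python3 - <<'E'
from h import *
from workcell import ctrl,get_image
o=ctrl.observe();p=o["ee_pos"];print(p,o["width"],o["force"],o["grasp_force"])
s=get_image("side")
a=cv2.resize(s[90:210,230:370],(700,600),interpolation=cv2.INTER_LANCZOS4)
u=(proj("side",[p])[0]+.5-[230,90])*5;cv2.circle(a,tuple(int(i) for i in u),3,(0,0,255),-1)
cv2.imwrite("pics/lift.png",cv2.convertScaleAbs(a,alpha=1.5))
E
```

```text
[ 0.50366292 -0.07451529  0.11022196] 0.07080696361489885 [-0.83608127  0.33289562 -1.19358717] 41.58483624458313
```

View pics/lift.png

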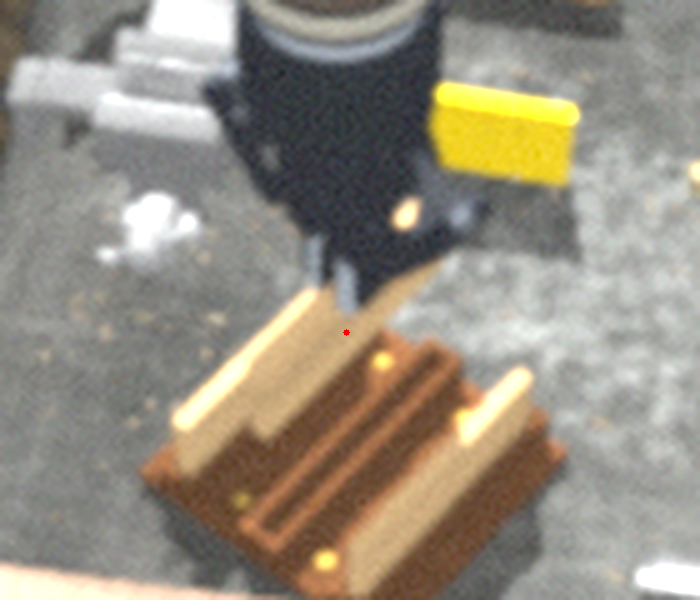

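The plate is held level near its middle and the middle slot is empty. The two blanks are unmoved, at (240,370) and (430,480). Now I carry it to the mat, to stand at about (0.515, -0.367).

play_rows:
  increments:
    - [-0.01,0.006,-0.01,0,1]
    - [-0.035,0.02,-0.02,0,1]
    - [-0.067,0.04,-0.02,0,1]
    - [-0.1,0.06,-0.02,0,1]
    - [-0.133,0.08,-0.02,0,1]
    - [-0.166,0.1,-0.02,0,1]
    - [-0.2,0.12,-0.02,0,1]
    - [-0.225,0.135,-0.02,0,1]
  force: 60

```text
time_s: 5.75
ee_pos: [0.5125, -0.3402, 0.1277]
eef_rot: [-3.14, 0.001, 1.071]
force: [0.2, 0.8, -0.5]
width: 0.066
grasp_force: 63.8
```

play_rows:
  increments:
    - [-0.018,0.01,0,0,1]
    - [-0.026,0.0145,0.02,0,1]
    - [-0.026,0.0145,0.04,0,1]
    - [-0.026,0.0145,0.06,0,1]
    - [-0.026,0.0145,0.08,0,1]
    - [-0.026,0.0145,0.08,0,1]
    - [-0.026,0.0145,0.08,0,1]

```text
time_s: 6.33
ee_pos: [0.5119, -0.3654, 0.0463]
eef_rot: [-3.136, -0.001, 1.072]
force: [-0.4, 0.3, -0.5]
width: 0.071
grasp_force: 63.8
```

play_rows:
  increments:
    - [0,0,0.01,0,1]
    - [0,0,0.02,0,1]
    - [0,0,0.025,0,1]
    - [0,0,0.027,0,1]
    - [0,0,0.027,0,1]
    - [0,0,0.027,0,1]

```text
time_s: 6.83
ee_pos: [0.5144, -0.3663, 0.0218]
eef_rot: [3.141, 0.0, 1.073]
force: [0.7, 0.9, -0.8]
width: 0.067
grasp_force: 63.8
```

play_rows:
  increments:
    - [0,0,0.001,0,1]
    - [0,0,0.002,0,1]
    - [0,0,0.003,0,1]
    - [0,0,0.003,0,1]

```text
time_s: 7.17
ee_pos: [0.5142, -0.3662, 0.0187]
eef_rot: [3.142, -0.0, 1.073]
force: [0.8, 0.2, -0.8]
width: 0.066
grasp_force: 63.8
```

play_rows:
  increments:
    - [0,0,0.001,0,1]
    - [0,0,0.002,0,1]
    - [0,0,0.003,0,1]
    - [0,0,0.003,0,1]

```text
time_s: 7.5
ee_pos: [0.5145, -0.3665, 0.0163]
eef_rot: [3.141, 0.0, 1.073]
force: [-0.5, 0.9, 3.8]
width: 0.066
grasp_force: 64.3
```

Contact with the mat at 3.8 N. I open fully, go down a little so that a fingertip lies below the plate's top edge, then push from the label side (+tool y) to tip it over.

play_rows:
  increments:
    - [0,0,-0.001,0,0.8]
    - [0,0,-0.001,0,0.5]
    - [0,0,-0.001,0,0.2]
    - [0,0,-0.001,0,0]
    - [0,0,-0.001,0,0]
    - [0,0,-0.001,0,0]
    - [0,0,-0.001,0,0]
    - [0,0,-0.001,0,0]

```text
time_s: 8.17
ee_pos: [0.5142, -0.3662, 0.0166]
eef_rot: [-3.142, -0.0, 1.073]
force: [-0.5, 0.2, 0.0]
width: 0.996
grasp_force: 0.0
```

```bash
python3 - <<'E'
from h import *
from workcell import ctrl,get_image
o=ctrl.observe();p=o["ee_pos"];print(p,o["width"],o["force"])
s=get_image("side");u=(proj("side",[p])[0]);print(u)
c=[int(i) for i in u]
a=cv2.resize(s[c[1]-60:c[1]+60,c[0]-70:c[0]+70],(700,600),interpolation=cv2.INTER_LANCZOS4)
cv2.imwrite("pics/stand.png",cv2.convertScaleAbs(a,alpha=1.5))
E
```

```text
[ 0.51419053 -0.36624252  0.01661482] 0.9964526845758329 [-0.53159351  0.24537551  0.04283481]
[276.39722566 302.30847938]
```

View pics/stand.png

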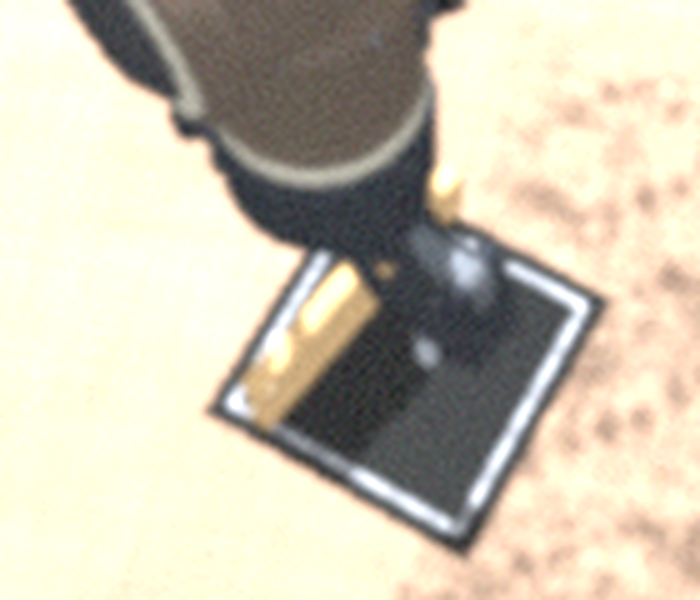

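The plate stands on edge on the mat, seen at (310,340) in the crop. The right finger is well clear at (440,300). Now I lower and tip.

play_rows:
  increments:
    - [0,0,0.008,0,0]
    - [0,0,0.012,0,0]
    - [0,0.012,0.012,0,0]
    - [0,0.024,0.012,0,0]
    - [0,0.032,0.012,0,0]
    - [0,0.036,0.012,0,0]
    - [0,0.04,0.012,0,0]
    - [0,0.043,0.012,0,0]

```text
time_s: 8.88
ee_pos: [0.5519, -0.3867, 0.0043]
eef_rot: [-3.141, -0.0, 1.073]
force: [0.2, -0.4, -0.1]
width: 1.0
grasp_force: 0.0
```

play_rows:
  increments:
    - [0,0.003,0,0,0]
    - [0,0.006,0,0,0]
    - [0,0.009,0,0,0]
    - [0,0.012,0,0,0]
    - [0,0.015,0,0,0]
    - [0,0.018,0,0,0]
    - [0,0.018,0,0,0]

```text
time_s: 9.47
ee_pos: [0.5685, -0.3958, 0.0049]
eef_rot: [3.141, 0.0, 1.073]
force: [0.0, 0.2, -0.2]
width: 0.995
grasp_force: 0.0
```

play_rows:
  increments:
    - [0,0,-0.03,0,0]
    - [0,0,-0.07,0,0]
    - [-0.04,0,-0.1,0,0]
    - [-0.08,0,-0.12,0,0]
    - [-0.12,0,-0.12,0,0]
    - [-0.16,0,-0.12,0,0]
    - [-0.2,0,-0.12,0,0]
    - [-0.2,0,-0.12,0,0]

```text
time_s: 10.13
ee_pos: [0.4677, -0.5783, 0.1257]
eef_rot: [3.14, 0.005, 1.067]
force: [0.1, -0.6, -0.7]
width: 1.002
grasp_force: 0.0
```

```bash
python3 - <<'E'
from h import *
from workcell import ctrl,get_image
print(ctrl.observe()["ee_pos"])
s=get_image("side");t=get_image("top");cv2.imwrite("pics/s.png",s);cv2.imwrite("pics/t.png",t)
v=np.zeros((600,800,3),np.uint8)
v[:400,:400]=cv2.resize(t[150:250,365:465],(400,400),interpolation=cv2.INTER_CUBIC)
v[:400,400:]=cv2.resize(s[260:360,235:335],(400,400),interpolation=cv2.INTER_CUBIC)
cv2.imwrite("pics/flat.png",v)
E
```

```text
[ 0.4676752  -0.57825336  0.12565313]
```

View pics/flat.png

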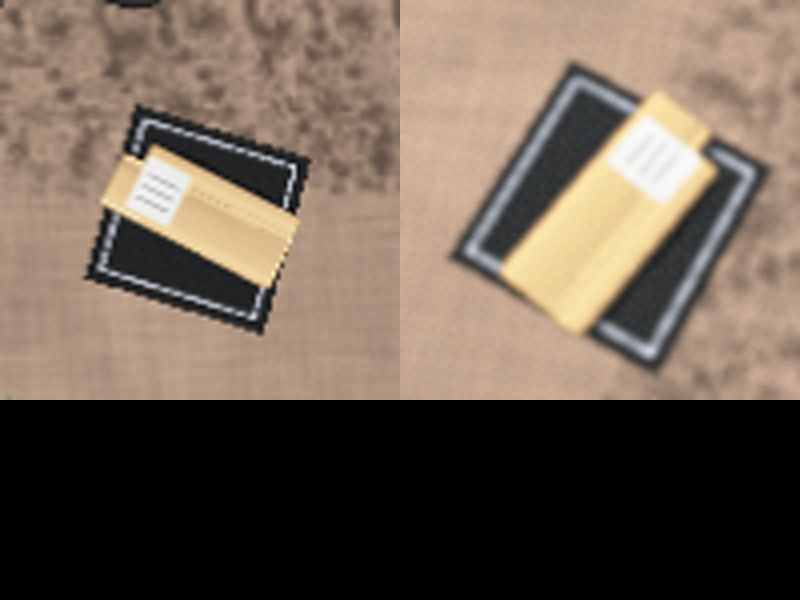

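The plate lies flat on the mat, label up. In the top crop the label is at (160,188), the plain-end corners are at (299,217) and (270,288), and the left lower corner is at (100,203). Nothing nearby has moved. Next I compute the regrip pose.

```bash
python3 - <<'E'
from h import *
t=cv2.imread("pics/t.png");s=cv2.imread("pics/s.png")
f=lambda n,im,o:onz(n,np.array(im)/4+np.array(o)-.5+.125,.012)
P=f("top",[(299,217),(270,288),(100,203),(160,188)],(365,150))
print(P.round(4)); x=P[2]-P[1];print("len",np.linalg.norm(x),"wid",np.linalg.norm(P[0]-P[1]),"yaw",np.arctan2(x[1],x[0]))
S=f("side",[(580-400,335),(502-400,270),(660-400,163)],(235,260));print("side",S.round(4),np.linalg.norm(S[1]-S[0]))
x=x/np.linalg.norm(x)
E=(P[0]+P[1])/2;L=P[3]
print("plain end mid",E, "label-end dist",(L-E)@x)
Es=(S[0]+S[1])/2;print("side end mid",Es,"label dist",np.linalg.norm(S[2]-Es),np.arctan2(*(S[2]-Es)[[1,0]]))
for d in(.015,.02,.03):print(d,E+d*x)
E
```

```text
[[ 0.5356 -0.442   0.012 ]
 [ 0.4905 -0.4207  0.012 ]
 [ 0.5465 -0.3149  0.012 ]
 [ 0.5557 -0.3537  0.012 ]]
len 0.11972892299352822 wid 0.04996148432917874 yaw 1.0833809085623707
side [[ 0.5371 -0.4426  0.012 ]
 [ 0.4933 -0.419   0.012 ]
 [ 0.5584 -0.3525  0.012 ]] 0.049758539177003805
plain end mid [ 0.51304374 -0.4313622   0.012     ] label-end dist 0.08860995279338885
side end mid [ 0.51518796 -0.43080106  0.012     ] label dist 0.08941147989908062 1.0669943250704412
0.015 [ 0.5200689 -0.418109   0.012    ]
0.02 [ 0.52241062 -0.41369127  0.012     ]
0.03 [ 0.52709405 -0.40485581  0.012     ]
```

Length 119.7 mm and width 50 mm come out right. I grip 20 mm from the plain end, at about (0.523, -0.4135), same yaw.

play_rows:
  increments:
    - [0.04,-0.007,0,0,0.25]
    - [0.08,-0.014,0,0,0.25]
    - [0.12,-0.021,0,0,0.25]
    - [0.15,-0.028,0.02,0,0.25]
    - [0.171,-0.03,0.05,0,0.25]
    - [0.171,-0.03,0.07,0,0.25]
    - [0.171,-0.03,0.08,0,0.25]
    - [0.171,-0.03,0.08,0,0.25]

```text
time_s: 10.9
ee_pos: [0.5261, -0.4029, 0.0413]
eef_rot: [-3.135, -0.002, 1.075]
force: [-0.3, 0.3, -0.1]
width: 0.75
grasp_force: 0.0
```

play_rows:
  increments:
    - [-0.01,0.002,0.01,0,0.25]
    - [-0.01,0.002,0.02,0,0.25]
    - [-0.01,0.002,0.03,0,0.25]
    - [-0.01,0.002,0.035,0,0.25]
    - [-0.01,0.002,0.035,0,0.25]
    - [-0.01,0.002,0.035,0,0.25]

```text
time_s: 11.4
ee_pos: [0.524, -0.4164, 0.0091]
eef_rot: [-3.141, -0.0, 1.072]
force: [0.0, 0.3, 0.2]
width: 0.748
grasp_force: 0.0
```

play_rows:
  increments:
    - [0,0,0.002,0,0.3]
    - [0,0,0.004,0,0.3]
    - [0,0,0.006,0,0.3]
    - [0,0,0.008,0,0.3]
    - [0,0,0.01,0,0.3]
    - [0,0,0.01,0,0.3]

```text
time_s: 11.9
ee_pos: [0.5243, -0.4159, -0.0008]
eef_rot: [-3.141, -0.0, 1.073]
force: [-0.2, 0.0, -0.3]
width: 0.698
grasp_force: 0.0
```

play_rows:
  increments:
    - [0,0,0.002,0,0.35]
    - [0,0,0.004,0,0.35]
    - [0,0,0.006,0,0.35]
    - [0,0,0.008,0,0.35]
    - [0,0,0.008,0,0.35]

```text
time_s: 12.32
ee_pos: [0.5242, -0.416, -0.009]
eef_rot: [-3.141, -0.0, 1.073]
force: [-0.3, 0.6, -0.6]
width: 0.657
grasp_force: 0.0
```

play_rows:
  increments:
    - [0,0,0.002,0,0.35]
    - [0,0,0.004,0,0.35]
    - [0,0,0.005,0,0.35]
    - [0,0,0.005,0,0.35]

```text
time_s: 12.65
ee_pos: [0.5243, -0.4161, -0.0138]
eef_rot: [-3.141, -0.0, 1.073]
force: [-0.5, 0.7, 0.8]
width: 0.651
grasp_force: 0.0
```

play_rows:
  increments:
    - [0,0,0.001,0,0.37]
    - [0,0,0.002,0,0.37]
    - [0,0,0.003,0,0.37]
    - [0,0,0.004,0,0.37]
    - [0,0,0.004,0,0.37]

```text
time_s: 13.07
ee_pos: [0.5244, -0.4161, -0.0176]
eef_rot: [-3.141, -0.0, 1.073]
force: [-0.3, 0.4, -0.7]
width: 0.628
grasp_force: 0.0
```

play_rows:
  increments:
    - [0,0,0.001,0,0.37]
    - [0,0,0.002,0,0.37]
    - [0,0,0.002,0,0.37]

```text
time_s: 13.32
ee_pos: [0.5244, -0.4162, -0.0196]
eef_rot: [-3.141, -0.0, 1.073]
force: [-0.1, -0.1, 0.3]
width: 0.631
grasp_force: 0.0
```

play_rows:
  increments:
    - [0,0,0.001,0,0.37]
    - [0,0,0.002,0,0.37]
    - [0,0,0.002,0,0.37]

```text
time_s: 13.57
ee_pos: [0.5247, -0.4165, -0.0204]
eef_rot: [-3.141, 0.0, 1.073]
force: [-0.5, 1.3, 3.6]
width: 0.629
grasp_force: 2.0
```

play_rows:
  increments:
    - [0,0,0.001,0,0.37]
    - [0,0,0.002,0,0.37]
    - [0,0,0.002,0,0.37]

```text
time_s: 13.82
ee_pos: [0.5248, -0.4165, -0.0208]
eef_rot: [-3.141, -0.0, 1.073]
force: [-3.0, 2.6, 11.6]
width: 0.629
grasp_force: 5.9
```

There is contact, but with 53 mm opening and about 2.5 mm of misalignment it could be the plate's edge rather than the mat. I lift 8 mm, re-centre, open a bit wider and go down again.

play_rows:
  increments:
    - [0,0,-0.008,0,0.25]
    - [0,-0.002,-0.008,0,0.2]
    - [0,-0.0025,-0.008,0,0.2]
    - [0,-0.0025,-0.008,0,0.2]
    - [0,-0.0025,-0.006,0,0.2]
    - [0,-0.0025,-0.004,0,0.2]
    - [0,-0.0025,-0.002,0,0.2]
    - [0,-0.0025,-0.002,0,0.2]

```text
time_s: 14.48
ee_pos: [0.5218, -0.4146, -0.0224]
eef_rot: [-3.14, -0.0, 1.073]
force: [0.4, 0.2, 0.5]
width: 0.803
grasp_force: 0.0
```

play_rows:
  increments:
    - [0,0,0.001,0,0.2]
    - [0,0,0.002,0,0.2]
    - [0,0,0.003,0,0.2]
    - [0,0,0.003,0,0.2]

```text
time_s: 14.82
ee_pos: [0.5223, -0.415, -0.0246]
eef_rot: [-3.141, -0.0, 1.073]
force: [-0.8, 0.2, 0.2]
width: 0.799
grasp_force: 0.0
```

play_rows:
  increments:
    - [0,0,0,0,0.3]
    - [0,0,0,0,0.34]
    - [0,0,0,0,0.36]
    - [0,0,0,0,0.36]

```text
time_s: 15.15
ee_pos: [0.5224, -0.4151, -0.0242]
eef_rot: [3.141, 0.0, 1.073]
force: [0.6, -0.9, -0.3]
width: 0.639
grasp_force: 0.0
```

No contact now, so the earlier touch was the plate's edge. I go 2.5 mm lower and close.

play_rows:
  increments:
    - [0,0,0.001,0,0.36]
    - [0,0,0.0025,0,0.36]
    - [0,0,0.0025,0,0.36]
    - [0,0,0.0025,0,0.45]
    - [0,0,0.0025,0,0.6]
    - [0,0,0.0025,0,0.8]
    - [0,0,0.0025,0,0.8]
    - [0,0,0.0025,0,0.8]
  force: 50

```text
time_s: 15.82
ee_pos: [0.5226, -0.4153, -0.0267]
eef_rot: [3.141, 0.0, 1.073]
force: [-0.4, -0.8, 1.4]
width: 0.565
grasp_force: 51.7
```

Closed on about 50 mm at 52 N. I lift gently and shift so that the label comes over the mat centre.

play_rows:
  increments:
    - [0,0,-0.003,0,1]
    - [0,0,-0.01,0,1]
    - [0,0,-0.02,0,1]
    - [0,0,-0.032,0,1]
    - [0,0,-0.044,0,1]
    - [0,0,-0.056,0,1]
    - [0,0,-0.065,0,1]
    - [0,0,-0.07,0,1]

```text
time_s: 16.48
ee_pos: [0.5236, -0.4162, 0.046]
eef_rot: [3.138, 0.001, 1.073]
force: [0.1, -0.2, -1.0]
width: 0.566
grasp_force: 51.6
```

play_rows:
  increments:
    - [-0.004,-0.001,-0.01,0,1]
    - [-0.012,-0.002,-0.03,0,1]
    - [-0.02,-0.003,-0.05,0,1]
    - [-0.028,-0.004,-0.07,0,1]
    - [-0.032,-0.005,-0.085,0,1]
    - [-0.032,-0.005,-0.09,0,1]
    - [-0.032,-0.005,-0.09,0,1]
    - [-0.032,-0.005,-0.09,0,1]

```text
time_s: 17.15
ee_pos: [0.5024, -0.4404, 0.1328]
eef_rot: [-3.141, -0.0, 1.073]
force: [-0.9, -0.0, -0.9]
width: 0.564
grasp_force: 51.7
```

```bash
python3 - <<'E'
from h import *
from workcell import ctrl,get_image
o=ctrl.observe();p=o["ee_pos"];print(p,o["eef_rot"],o["width"],o["grasp_force"],o["force"])
z=.008+.16
for n in("side","top"):
    im=get_image(n);cv2.imwrite(f"pics/fin_{n}.png",im)
    u=proj(n,[[.5375,-.379,z]])[0].astype(int)
    h=cv2.cvtColor(im,cv2.COLOR_BGR2HSV);y0,x0=u[1]-50,u[0]-50
    w=h[y0:y0+100,x0:x0+100];m=((w[...,1]<45)&(w[...,2]>170)).astype(np.uint8)
    k,_,st,ce=cv2.connectedComponentsWithStats(m)
    for i in range(1,k):
        if st[i,4]>25:
            c=ce[i]+[x0,y0];print(n,"white",st[i].tolist(),c.round(1),onz(n,[c],z).round(3))
    W=((h[...,1]>85)&(h[...,2]>150)&(h[...,0]>12)&(h[...,0]<28)).astype(np.uint8)[y0:y0+100,x0:x0+100]
    k,_,st,ce=cv2.connectedComponentsWithStats(W)
    print(n,"exp",u,[(st[i].tolist(),(ce[i]+[x0,y0]).round().tolist()) for i in range(1,k) if st[i,4]>40])
E
```

```text
[ 0.50239041 -0.44035677  0.13279167] [-3.14087357e+00 -4.33408054e-04  1.07267643e+00] 0.5644766647790778 51.68337106704712 [-0.90529491 -0.01729095 -0.92170057]
side white [39, 36, 25, 26, 390] [283.  280.4] [[ 0.536 -0.375  0.168]]
side white [80, 66, 10, 22, 41] [317.9 307.6] [[ 0.603 -0.411  0.168]]
side exp [283 282] [([38, 52, 30, 27, 154], [282.0, 297.0]), ([4, 81, 25, 19, 137], [250.0, 320.0])]
top white [41, 42, 19, 20, 214] [428.7 192.5] [[ 0.535 -0.377  0.168]]
top exp [429 191] [([47, 39, 27, 17, 50], [440.0, 187.0]), ([57, 53, 12, 15, 66], [441.0, 199.0])]
```

Both views put the label at (0.535, -0.376, 0.168), within 4 mm of the mat centre and about 164 mm above it. Its area in the top view, 214 px against about 235 px expected flat-on, shows it is near level. I hold briefly and hand in.

play_rows:
  increments:
    - [0,0,0,0,1]
    - [0,0,0,0,1]
    - [0,0,0,0,1]
    - [0,0,0,0,1]
    - [0,0,0,0,1]
    - [0,0,0,0,1]

```text
time_s: 17.75
ee_pos: [0.5027, -0.4408, 0.1331]
eef_rot: [-3.141, -0.0, 1.073]
force: [0.2, 0.6, -1.6]
width: 0.566
grasp_force: 51.7
```

```bash
python3 -c "
from workcell import ctrl
o=ctrl.observe();print(o['ee_pos'],o['width'],o['grasp_force']);print(ctrl.close_job())"
```

```text
[ 0.50273094 -0.44077846  0.13307001] 0.5664509839964494 51.68350160121918
the job is handed in; nothing more can be done
None
```

Handed in at about 17.8 s: the gripper holds the notched plate steady at 52 N, label up and near level, about 4 mm from the mat centre and 164 mm above it; I saw nothing else disturbed, though no verdict came back.

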